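# Ready the core winder: press three keys in order

### The arm

A 7-joint arm with a two-finger parallel gripper is mounted at the origin on the work surface. World frame = base frame: x ahead of the robot, y to its left, z up, the work surface at z = 0. Lengths are in m, angles in rad, forces in N, time in s.
With the tool pointing down it reaches from about 0.4 to 0.85 m from the base axis. Payload 10.4 kg.
Tool frame: the origin (TCP) lies between the finger pads; the fingertips stand ahead of it and the grasp point (between the pads) lies 5 mm behind it (manip.tip_extent is the z of the fingertips in the tool frame, in m); z points along the fingers, y is the line along which they close (so a half turn about z gives the same grasp; the last joint's range is limited). The gripper opens to 85 mm and grips with 20 to 120 N. Pads are 22 mm wide; open, the fingers measure 114 mm over their backs; the gripper's body (76 mm by 85 mm) begins 54 mm behind the grasp point. The pads swing forward as they close: fully open they stand 13 mm farther back than shut.
Start: joints at [1.241, 0.332, -0.065, 1.46, 0.022, 1.35, -0.088], TCP at [0.189, -0.596, 0.245] pointing down, gripper open.
Joint ranges: [-2.6, 2.6], [-0.5, 2.12], [-1.47, 1.34], [0.16, 2.42], [-1.27, 4.41], [0.06, 2.06], [-2.6, 2.6]. Speed limits (rad/s): [2.22, 2.22, 2.79, 2.79, 3.14, 3.14, 3.14].

### API

Orientations are given as a unit quaternion [x, y, z, w].
In Python, from workcell import status, viewer, manip gives the robot as it stands.
- The arm moves only by the tool play_rows, never from a script. Its argument "plan" is one flat list of numbers, 7 for each row, row after row: the turn, a rotation vector about the tool's x, y, z in degrees, then the shift along the tool's x, y, z in m, then the opening, from 0 (shut) to 1 (fully open). In form: [ax, ay, az, dx, dy, dz, grip, ax, ay, az, dx, dy, dz, grip, ...]. A call has 1 to 20 rows; each row is the pose to reach, as a shift and turn from the pose commanded when the call began, along the tool's axes at that moment; what a row does not reach only later rows make up. A row lasts 1/8 s, in which the tool goes at most 62.5 mm and 10.7 degrees, less where a joint would pass 70% of its speed; a pose out of reach is approached as far as the arm can. A call with a gripper value outside its range is refused whole. The fingers move at their own pace and stop on an object; "squeeze" is the grip in N (left out, the last holds). Time passes only in rows, so rows that repeat a pose let the fingers close. It gives the time, the measured TCP pose, the force, the opening and the grip force at its end, in the units of the state.
- status.get_obs(): the state, without advancing time (a new reading comes with each control period).
- viewer.camera(name): name is "scene" or "top" or "wrist"; returns the picture (400x640x3 uint8, red, green, blue); there is no depth.
- viewer.camera_model(name): a dict with "fx", "fy", "cx", "cy" (pixels), "D" ([k1, k2, p1, p2, k3] as OpenCV has them; the pictures are not rectified), "R" (3x3) and "t" (3): a world point X has camera coordinates R X + t. Camera axes: x right, y down, z forward; pixel columns grow to the right and rows downward; lengths in m; the calibration is good to about 2 mm. A picture is of the moment at which its call begins: read the wrist's pose just before it. camera_model takes no time and is no camera call; for the wrist camera it gives the pose at the moment of the call.
- manip.hand_in(): hands the job in; it is judged then, once.
The state is a dict: "clock": time; "joint_pos": joint angles; "joint_velocities": joint speeds; "tau": joint torques, N m; "position": TCP position; "ee_rot": TCP orientation; "ft_force": force on the tool from outside, world axes, zero at the start; "torque": the same for the moment, N m; "grip_width": opening from 0.0 (shut) to 1.0 (fully open); "grasp_force": force on a finger pad.
Only numpy, scipy, OpenCV 4.12 (cv2) and the standard library are available. Lean on these libraries where they do the work, as an engineer would, in place of code of your own. Each camera call takes 0.05 s, during which the arm holds its last target. There are 200 camera calls.

### The job

A fresh core is on the winder. With a fingertip, lightly press first the round key, then the long bar key, then the square key, each fully down (it stays down), and finish clear of everything. Leave the plus-shaped key alone, it drops the knife; do not pick up, tip or shift the key boxes or the things standing among them.

Things in the scene. Friction and masses are not known exactly. Their poses are not given: they have to be found in the camera images.
- round_box: loose aluminium key box with a rubber foot, 76 mm (its x) by 110 mm (its y) by 36 mm high, about 0.8 kg, standing on the table, carrying one black key (round) in the middle of its top; all four boxes look alike except for the key's shape. Origin: centre of its underside; z up
- round_key_top (a point): centre of the key's top face, which moves down with the key. Seen from above the key is a round disc, diameter 52 mm. Its top stands 12 mm above the box top (48 mm above the table) when up and 4 mm above it (40 mm above the table) when fully down
- round_key (a joint): travel of the round key in m: 0 up, 0.008 fully down at a hard stop, which must not be pushed with more than 30 N; starts between 0 and 0.001. It takes about 3 N to slide down, has no return spring and stays where it is left
- bar_box: loose aluminium key box with a rubber foot, 76 mm (its x) by 110 mm (its y) by 36 mm high, about 0.8 kg, standing on the table, carrying one black key (bar) in the middle of its top; all four boxes look alike except for the key's shape. Origin: centre of its underside; z up
- bar_key_top (a point): centre of the key's top face, which moves down with the key. Seen from above the key is a long narrow bar, 18 mm (box x) by 84 mm (box y). Its top stands 12 mm above the box top (48 mm above the table) when up and 4 mm above it (40 mm above the table) when fully down
- bar_key (a joint): travel of the bar key in m: 0 up, 0.008 fully down at a hard stop, which must not be pushed with more than 30 N; starts between 0 and 0.001. It takes about 3 N to slide down, has no return spring and stays where it is left
- square_box: loose aluminium key box with a rubber foot, 76 mm (its x) by 110 mm (its y) by 36 mm high, about 0.8 kg, standing on the table, carrying one black key (square) in the middle of its top; all four boxes look alike except for the key's shape. Origin: centre of its underside; z up
- square_key_top (a point): centre of the key's top face, which moves down with the key. Seen from above the key is a square, 50 by 50 mm. Its top stands 12 mm above the box top (48 mm above the table) when up and 4 mm above it (40 mm above the table) when fully down
- square_key (a joint): travel of the square key in m: 0 up, 0.008 fully down at a hard stop, which must not be pushed with more than 30 N; starts between 0 and 0.001. It takes about 3 N to slide down, has no return spring and stays where it is left
- plus_box: loose aluminium key box with a rubber foot, 76 mm (its x) by 110 mm (its y) by 36 mm high, about 0.8 kg, standing on the table, carrying one black key (plus) in the middle of its top; all four boxes look alike except for the key's shape. Origin: centre of its underside; z up
- plus_key_top (a point): centre of the key's top face, which moves down with the key. Seen from above the key is a plus sign, 58 mm over each pair of arms, arms 14 mm wide. Its top stands 12 mm above the box top (48 mm above the table) when up and 4 mm above it (40 mm above the table) when fully down
- plus_key (a joint): travel of the plus key in m: 0 up, 0.008 fully down at a hard stop, which must not be pushed with more than 30 N; starts between 0 and 0.001. It takes about 3 N to slide down, has no return spring and stays where it is left
- core: bystander, to be left alone: upright cardboard core, outside diameter 50, inside 40, height 90 mm, loose. Origin: centre of its underside
- tape: bystander, to be left alone: roll of clear tape lying flat, outside diameter 62, height 24 mm, loose. Origin: centre of its underside
- spool: bystander, to be left alone: white plastic thread spool standing, diameter 40, height 55 mm, loose. Origin: centre of its underside
- weight: bystander, to be left alone: steel pattern weight with a small knob, diameter 56, 0.5 kg, height 54 mm, loose. Origin: centre of its underside
- jar: bystander, to be left alone: jar, diameter 48, height 70 mm, loose. Origin: centre of its underside
- driver: bystander, to be left alone: screwdriver lying along its x axis, length 180 mm, loose. Origin: on its axis, on the table side
- block: bystander, to be left alone: wooden block 30 x 60 x 40 mm, loose. Origin: centre of its underside
Not all that is in view belongs to the job. What is shaped like the bar_box but blue or red is not meant.

How it is judged:
On the way, in this order (a step that is already met when the one before it is completed fails the run):
1. the round key is fully down (value of joint round_key above 0.006 m and not (value of joint bar_key above 0.006 m) and not (value of joint square_key above 0.006 m)), for 0.1 s.
2. then the bar key is fully down (value of joint each of round_key, bar_key above 0.006 m and not (value of joint square_key above 0.006 m)), for 0.1 s.
3. then the square key is fully down (value of joint each of round_key, bar_key, square_key above 0.006 m), for 0.1 s.
At the end, for the whole second after the job is handed in: The round, bar and square keys are each at least 6 mm down of their 8 mm, pressed in that order; the plus key is less than 3.5 mm down; all four boxes stand at rest on the table within 25 mm of where they started, and the bystanders within 25 mm of theirs (all of step 3 and value of joint plus_key below 0.0035 m and height (world z) of each of round_box, bar_box, square_box, plus_box below 0.01 m and distance of each of round_box, bar_box, square_box, plus_box, core, tape, spool, weight, jar, driver, block from where it was at the start of the episode below 0.025 m and angle between each of round_box, bar_box, square_box, plus_box's own z axis and vertical below 0.2 rad and linear speed of each of round_box, bar_box, square_box, plus_box below 0.02 m/s); the robot touches nothing.
It fails at once if the bar key is pressed (over 3.5 mm) before the round key is down, or the square key before the bar key is down ((value of joint bar_key above 0.0035 m and value of joint round_key below 0.006 m) or (value of joint square_key above 0.0035 m and value of joint bar_key below 0.006 m)).
It fails at once if the plus-shaped knife key is pressed (over 3.5 mm) (value of joint plus_key above 0.0035 m).
It fails at once if a key box is pressed with more than 30 N (contact force between any of the arm, the fingers and round_box above 30 N or contact force between any of the arm, the fingers and bar_box above 30 N or contact force between any of the arm, the fingers and square_box above 30 N or contact force between any of the arm, the fingers and plus_box above 30 N).
It fails at once if a key box is lifted (10 mm), tipped (0.2 rad) or shifted (25 mm) (height (world z) of any of round_box, bar_box, square_box, plus_box above 0.01 m or angle between any of round_box, bar_box, square_box, plus_box's own z axis and vertical above 0.2 rad or distance of any of round_box, bar_box, square_box, plus_box from where it was at the start of the episode above 0.025 m).
It fails at once if one of the loose things among the boxes is moved by more than 25 mm or tipped over (distance of any of core, tape, spool, weight, jar, driver, block from where it was at the start of the episode above 0.025 m or angle between any of core, tape, spool, weight, jar, block's own z axis and vertical above 0.4 rad).
It also fails if it takes over 64 s, if anything falls off the work surface, if the arm or the gripper's body presses on something with over 40 N, if the wrist force passes 120 N, or if a joint passes its speed limit or range.

## Working session

There is one attempt and no reset: what is moved stays moved. The work goes in short steps, Python scripts to look and compute and a tool call to move; the robot and the scene stay as the last step left them, time stands still between calls to the robot, and variables do not carry over. Pictures are saved under pics/ and viewed, at most 10 in all, crops included, and the job is handed in when it is done.

Besides the shell and the picture viewer there is one more tool, called after "Call:" in YAML: its name, and indented under it one key for each argument. play_rows: Moves the arm, as the interface text tells. Its arguments: {"type":"object","properties":{"plan":{"type":"array","items":{"type":"number"}},"squeeze":{"type":"number"}},"required":["plan"]}

```bash
mkdir -p pics; python3 - <<'E'
from workcell import status, viewer, manip
import cv2
for n in("scene","top"):
    cv2.imwrite(f"pics/{n}0.png",viewer.camera(n)[:,:,::-1])
print(manip.tip_extent, status.get_obs()); print(viewer.camera_model("top"))
E
```

```text
0.014 {'clock': 0.1, 'joint_pos': array([ 1.24141757,  0.33281295, -0.06471854,  1.46082578,  0.0215842 ,
        1.34989945, -0.08848357]), 'joint_velocities': array([ 0.0004898 , -0.00154925,  0.0014925 , -0.00315687, -0.00171217,
        0.00103216, -0.00138429]), 'tau': array([ 1.07700285e-03, -6.26746988e+01,  4.92161955e-02, -3.92432070e+01,
        1.65023137e-02,  6.94699949e-03, -7.89596356e-05]), 'position': array([ 0.18866502, -0.59552392,  0.24460792]), 'ee_rot': array([ 9.88254957e-01,  1.52812787e-01, -1.12246356e-04, -6.15282643e-04]), 'ft_force': array([ 0.35765086,  0.30439122, -0.84157874]), 'torque': array([ 0.00405024,  0.04549226, -0.02615744]), 'grasp_force': 0.0, 'grip_width': 1.001763760468817}
{'fx': 438.3243904685621, 'fy': 438.3243904685621, 'cx': 312.0145325620567, 'cy': 196.6096354908258, 'D': array([-0.05851012,  0.        ,  0.        ,  0.        ,  0.        ]), 'R': array([[ 0.00334911, -0.99998273, -0.00482939],
       [-0.97900132, -0.0022944 , -0.20384098],
       [ 0.20382638,  0.00541066, -0.9789921 ]]), 't': array([0.0128636 , 0.48345011, 1.2684926 ])}
```

View pics/top0.png

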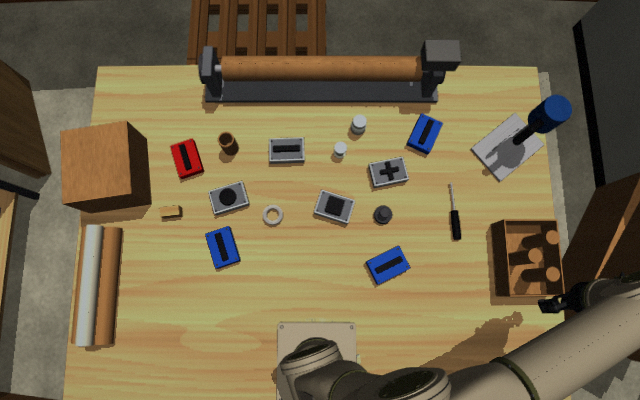

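View pics/scene0.png

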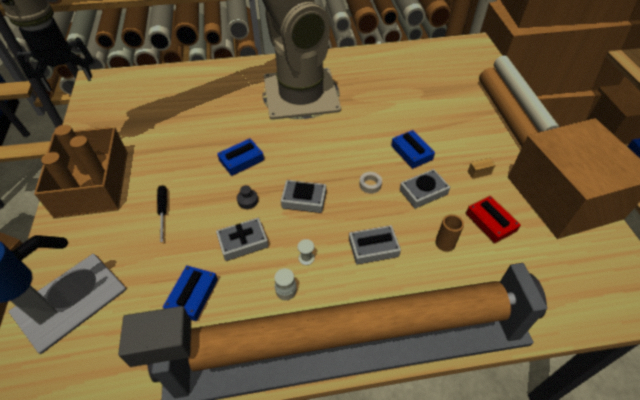

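The top view shows the grey boxes as round (228,197), bar (286,149), square (334,206) and plus (388,171). The blue boxes at (222,247), (387,265) and (424,133) and the red one at (187,158) are bar-shaped decoys. Only the grey aluminium box at (286,149) fits bar_box. In the scene view they are round (426,184), bar (376,240), square (303,189) and plus (241,234). Next I'll measure each key in both views and confirm with a crop.

```bash
cat > h.py <<'E'
import numpy as np, cv2
def ray(m,uv):
    K=np.array([[m['fx'],0,m['cx']],[0,m['fy'],m['cy']],[0,0,1]])
    p=cv2.undistortPoints(np.array([[uv]],float),K,m['D'])[0,0]
    R=np.array(m['R']);return -R.T@m['t'], R.T@np.array([*p,1])
def plane(m,uv,z):
    c,d=ray(m,uv); return c+d*(z-c[2])/d[2]
def tri(a,b):
    (c,d),(e,f)=a,b
    s=np.linalg.lstsq(np.c_[d,-f],e-c,rcond=None)[0]
    p,q=c+d*s[0],e+f*s[1]; return (p+q)/2,np.linalg.norm(p-q)
def blob(im,seed,thr=45,r=26):
    x,y=seed; w=im[y-r:y+r,x-r:x+r].max(2)
    n,l,s,c=cv2.connectedComponentsWithStats((w<thr).astype(np.uint8))
    k=min((i for i in range(1,n) if s[i,4]>15),key=lambda i:np.hypot(*(c[i]-r)))
    pts=np.argwhere(l==k)[:,::-1]+[x-r,y-r]
    return c[k]+[x-r,y-r],s[k,4],pts
E
python3 - <<'E'
from h import *
from workcell import viewer
T=cv2.imread("pics/top0.png");S=cv2.imread("pics/scene0.png")
mt,ms=viewer.camera_model("top"),viewer.camera_model("scene")
for n,a,b in [("round",(228,197),(426,184)),("bar",(286,149),(376,240)),("square",(334,206),(303,189)),("plus",(388,171),(241,234))]:
    u,A,P=blob(T,a);v,B,_=blob(S,b)
    p,e=tri(ray(mt,u),ray(ms,v))
    q=np.array([plane(mt,x,.048)[:2] for x in P]);s,V=np.linalg.eigh(np.cov(q.T))
    print(n,u.round(1),A,v.round(1),B,"tri",p.round(4),round(e,4),"top",plane(mt,u,.048).round(4),"scene",plane(ms,v,.048).round(4),"size",np.sqrt(12*s).round(3),"yaw",np.degrees(np.arctan2(V[1,1],V[0,1])).round(0))
for n,a in [("core",(228,143)),("tape",(272,215)),("weight",(383,214)),("spool",(340,150)),("jar",(358,124))]: print(n,plane(mt,a,.04).round(3))
cv2.imwrite("pics/crop.png",cv2.resize(T[110:240,200:420],None,fx=3.6,fy=3.6,interpolation=cv2.INTER_CUBIC))
E
```

```text
round [227.2 196.6] 222 [425.4 182.9] 243 tri [0.4849 0.2723 0.0394] 0.0 top [0.4831 0.2705 0.048 ] scene [0.4919 0.2684 0.048 ] size [0.044 0.046] yaw -162.0
bar [286.4 148.3] 172 [374.4 239.3] 268 tri [0.6388 0.0949 0.04  ] 0.0013 top [0.636  0.0937 0.048 ] scene [0.6439 0.0935 0.048 ] size [0.021 0.084] yaw 92.0
square [334.1 205.6] 264 [303.1 191. ] 291 tri [ 0.4581 -0.0528  0.0382] 0.0007 top [ 0.4563 -0.0521  0.048 ] scene [ 0.4662 -0.054   0.048 ] size [0.047 0.051] yaw 163.0
plus [388.9 170.7] 152 [240.8 233.8] 223 tri [ 0.568  -0.2218  0.038 ] 0.0002 top [ 0.5653 -0.2202  0.048 ] scene [ 0.5752 -0.2206  0.048 ] size [0.043 0.045] yaw 101.0
core [0.656 0.277 0.04 ]
tape [0.429 0.134 0.04 ]
weight [ 0.433 -0.199  0.04 ]
spool [ 0.633 -0.072  0.04 ]
jar [ 0.719 -0.13   0.04 ]
```

View pics/crop.png

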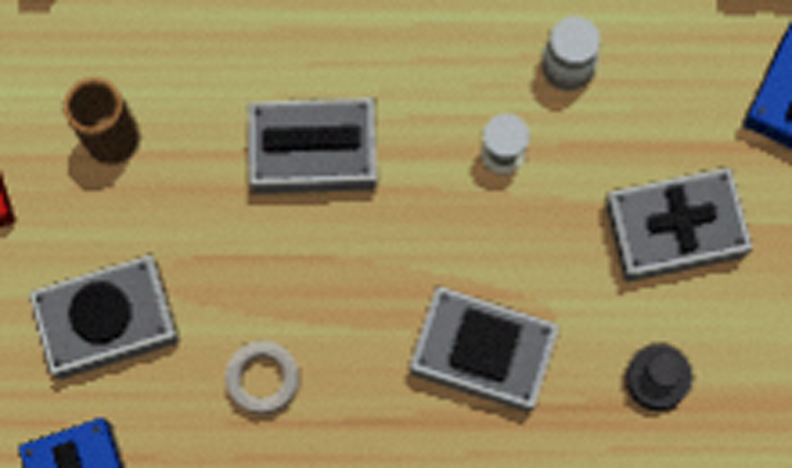

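The crop confirms grey boxes with round, bar, square and plus keys. In the crop they are at (100,312), (312,138), (486,344) and (682,218). The triangulated heights of 38–40 mm are plausible, because each blob includes the key's sides. I'll average the two views and work out the tool-axis shifts.

```bash
cat > s.py <<'E'
import sys
from h import *
from scipy.spatial.transform import Rotation as Ro
from workcell import status
o=status.get_obs();R=Ro.from_quat(o['ee_rot'])
print(o['clock'],o['position'].round(4),o['ft_force'].round(1),o['joint_pos'].round(2),o['grip_width'])
for a in sys.argv[1:]:
    print(a,R.inv().apply(np.array(eval(a))-o['position']).round(4))
E
python3 s.py .45,-.3,.22 .52,0,.2 .486,.27,.2 .486,.27,.1
```

```text
0.1 [ 0.1887 -0.5955  0.2446] [ 0.4  0.3 -0.8] [ 1.24  0.33 -0.06  1.46  0.02  1.35 -0.09] 1.001763760468817
.45,-.3,.22 [ 0.3384 -0.2028  0.0249]
.52,0,.2 [ 0.4957 -0.4676  0.0452]
.486,.27,.2 [ 0.5449 -0.7352  0.0455]
.486,.27,.1 [ 0.5449 -0.7351  0.1455]
```

Call:
play_rows:
  plan: [0,0,0,0.338,-0.203,0.025,0,0,0,0,0.338,-0.203,0.025,0,0,0,0,0.338,-0.203,0.025,0,0,0,0,0.338,-0.203,0.025,0,0,0,0,0.338,-0.203,0.025,0,0,0,0,0.338,-0.203,0.025,0,0,0,0,0.338,-0.203,0.025,0,0,0,0,0.496,-0.468,0.045,0,0,0,0,0.496,-0.468,0.045,0,0,0,0,0.496,-0.468,0.045,0,0,0,0,0.496,-0.468,0.045,0,0,0,0,0.496,-0.468,0.045,0,0,0,0,0.545,-0.735,0.045,0,0,0,0,0.545,-0.735,0.045,0,0,0,0,0.545,-0.735,0.045,0,0,0,0,0.545,-0.735,0.045,0,0,0,0,0.545,-0.735,0.045,0,0,0,0,0.545,-0.735,0.045,0,0,0,0,0.545,-0.735,0.045,0,0,0,0,0.545,-0.735,0.045,0]
  squeeze: 20

```text
clock: 2.6
position: [0.4869, 0.2678, 0.2002]
ee_rot: [0.988, 0.152, 0.0, 0.0]
ft_force: [0.6, -0.7, -0.2]
grip_width: 0.003
grasp_force: 0.0
```

```bash
python3 s.py .486,.27,.2 .486,.27,.085; python3 - <<'E'
from h import *
from workcell import viewer
m=viewer.camera_model("wrist");im=viewer.camera("wrist")[:,:,::-1];cv2.imwrite("pics/w1.png",im)
R,t=np.array(m['R']),np.array(m['t'])
K=np.array([[m['fx'],0,m['cx']],[0,m['fy'],m['cy']],[0,0,1]])
print(cv2.projectPoints(np.array([[.486,.27,.048]]),cv2.Rodrigues(R)[0],t,K,m['D'])[0].ravel())
E
```

```text
2.6 [0.4869 0.2678 0.2002] [ 0.6 -0.7 -0.2] [ 0.04  0.29 -0.74  1.68  0.21  1.25 -2.01] 0.0030442223335024232
.486,.27,.2 [-0.0002 -0.0023  0.0002]
.486,.27,.085 [-0.0002 -0.0024  0.1152]
[318.19416008 187.79247914]
```

View pics/w1.png

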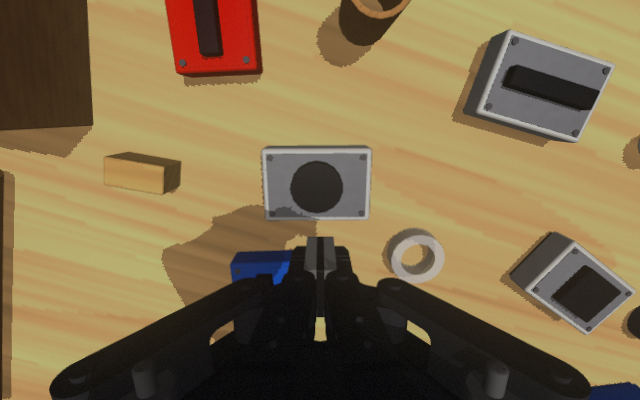

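The wrist view shows the round key at (316,187), against a projection of (318,188), so they agree within about 1 mm. Descending.

Call:
play_rows:
  plan: [0,0,0,0,-0.002,0.05,0,0,0,0,0,-0.002,0.09,0,0,0,0,0,-0.002,0.115,0,0,0,0,0,-0.002,0.122,0,0,0,0,0,-0.002,0.126,0,0,0,0,0,-0.002,0.128,0,0,0,0,0,-0.002,0.13,0,0,0,0,0,-0.002,0.132,0,0,0,0,0,-0.002,0.132,0]

```text
clock: 3.78
position: [0.4858, 0.2713, 0.0683]
ee_rot: [0.988, 0.153, 0.0, 0.0]
ft_force: [0.4, -0.4, 0.0]
grip_width: 0.001
grasp_force: 0.0
```

Going down in 1 mm steps.

Call:
play_rows:
  plan: [0,0,0,0,0,0.001,0,0,0,0,0,0,0.002,0,0,0,0,0,0,0.003,0,0,0,0,0,0,0.004,0,0,0,0,0,0,0.005,0,0,0,0,0,0,0.006,0,0,0,0,0,0,0.007,0,0,0,0,0,0,0.008,0,0,0,0,0,0,0.009,0,0,0,0,0,0,0.009,0]

```text
clock: 5.03
position: [0.4857, 0.2713, 0.0592]
ee_rot: [0.988, 0.153, 0.0, 0.0]
ft_force: [-0.1, -1.2, 2.0]
grip_width: 0.0
grasp_force: 0.7
```

Call:
play_rows:
  plan: [0,0,0,0,0,0.001,0,0,0,0,0,0,0.002,0,0,0,0,0,0,0.003,0,0,0,0,0,0,0.004,0,0,0,0,0,0,0.0045,0,0,0,0,0,0,0.0045,0]

```text
clock: 5.78
position: [0.4857, 0.2713, 0.0547]
ee_rot: [0.988, 0.153, 0.0, 0.0]
ft_force: [-0.3, 0.3, 2.0]
grip_width: 0.0
grasp_force: 0.6
```

Call:
play_rows:
  plan: [0,0,0,0,0,0.0005,0,0,0,0,0,0,0.001,0,0,0,0,0,0,0.001,0]

```text
clock: 6.15
position: [0.4858, 0.2714, 0.0541]
ee_rot: [0.988, 0.153, 0.0, 0.0]
ft_force: [-1.9, -0.9, 7.5]
grip_width: -0.005
grasp_force: 3.4
```

The force rose to 7.5 N with the fingertip at 40 mm, which is the hard stop, so the round key is down. I'll rise and move to the bar.

Call:
play_rows:
  plan: [0,0,0,0,0,-0.02,0,0,0,0,0,0,-0.08,0,0,0,0,0,0,-0.135,0,0,0,0,0,0,-0.145,0,0,0,0,0,0,-0.145,0]

```text
clock: 6.78
position: [0.486, 0.2714, 0.1997]
ee_rot: [0.988, 0.153, 0.001, -0.0]
ft_force: [-1.3, -0.5, -0.3]
grip_width: -0.002
grasp_force: 0.0
```

```bash
python3 s.py .638,.094,.2 .459,-.053,.2
```

```text
6.775 [0.486  0.2714 0.1997] [-1.3 -0.5 -0.3] [ 0.04  0.3  -0.75  1.68  0.21  1.25 -2.01] -0.0015933010773776235
.638,.094,.2 [ 9.13e-02  2.15e-01 -1.00e-04]
.459,-.053,.2 [-0.1237  0.3011 -0.0005]
```

Call:
play_rows:
  plan: [0,0,0,0.091,0.215,0,0,0,0,0,0.091,0.215,0,0,0,0,0,0.091,0.215,0,0,0,0,0,0.091,0.215,0,0,0,0,0,0.091,0.215,0,0,0,0,0,0.091,0.215,0,0,0,0,0,0.091,0.215,0,0]

```text
clock: 7.65
position: [0.6365, 0.0954, 0.1983]
ee_rot: [0.988, 0.154, -0.0, -0.0]
ft_force: [0.0, -0.3, 0.3]
grip_width: -0.001
grasp_force: 0.0
```

```bash
cat > w.py <<'E'
from h import *
from workcell import viewer
import sys
X=np.array(eval(sys.argv[1]));m=viewer.camera_model("wrist");im=np.ascontiguousarray(viewer.camera("wrist")[:,:,::-1])
K=np.array([[m['fx'],0,m['cx']],[0,m['fy'],m['cy']],[0,0,1]])
u=cv2.projectPoints(X.reshape(1,3),cv2.Rodrigues(np.array(m['R']))[0],np.array(m['t']),K,m['D'])[0].ravel()
c,A,P=blob(im,tuple(u.astype(int)),r=50)
print(u.round(1),c.round(1),A,np.ptp(P,axis=0),plane(m,c,X[2]).round(4))
cv2.imwrite(sys.argv[2],im)
E
python3 s.py .638,.094,.2; python3 w.py .638,.094,.048 pics/w2.png
```

```text
7.65 [0.6365 0.0954 0.1983] [ 0.  -0.3  0.3] [ 0.24  0.47 -0.62  1.44  0.28  1.32 -1.66] -0.0011556161313934612
.638,.094,.2 [ 0.001   0.0018 -0.0017]
[322.6 186.9] [315.7 190.6] 39 [18  6] [0.6324 0.0993 0.048 ]
```

View pics/w2.png

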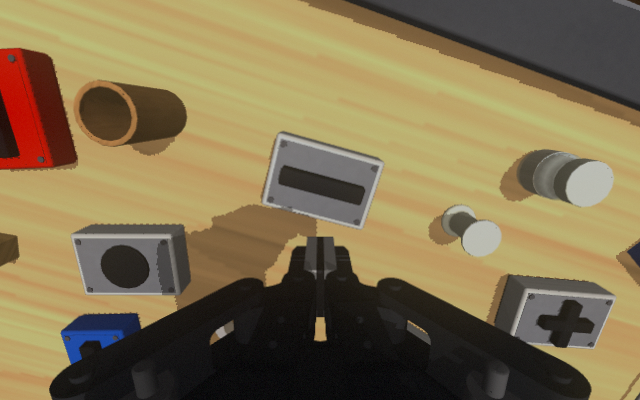

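The wrist view shows the bar key centred at (322,186), matching the projection (323,187). The threshold blob split, so I ignore it. The round box stands undisturbed at (130,262). Descending on the bar.

Call:
play_rows:
  plan: [0,0,0,0,0,0.05,0,0,0,0,0,0,0.09,0,0,0,0,0,0,0.115,0,0,0,0,0,0,0.126,0,0,0,0,0,0,0.13,0,0,0,0,0,0,0.132,0,0,0,0,0,0,0.132,0]

```text
clock: 8.57
position: [0.6379, 0.094, 0.0677]
ee_rot: [0.988, 0.153, 0.001, 0.0]
ft_force: [-0.6, -0.6, 0.7]
grip_width: 0.002
grasp_force: 0.0
```

Call:
play_rows:
  plan: [0,0,0,0,0,0.001,0,0,0,0,0,0,0.002,0,0,0,0,0,0,0.003,0,0,0,0,0,0,0.004,0,0,0,0,0,0,0.005,0,0,0,0,0,0,0.006,0,0,0,0,0,0,0.007,0,0,0,0,0,0,0.008,0,0,0,0,0,0,0.009,0,0,0,0,0,0,0.01,0,0,0,0,0,0,0.011,0,0,0,0,0,0,0.012,0,0,0,0,0,0,0.0125,0,0,0,0,0,0,0.0125,0]

```text
clock: 10.32
position: [0.6374, 0.0939, 0.0542]
ee_rot: [0.988, 0.153, 0.0, 0.0]
ft_force: [-0.7, 0.5, 2.4]
grip_width: 0.002
grasp_force: 1.0
```

Call:
play_rows:
  plan: [0,0,0,0,0,0.0005,0,0,0,0,0,0,0.001,0,0,0,0,0,0,0.001,0]

```text
clock: 10.7
position: [0.6375, 0.0939, 0.0541]
ee_rot: [0.988, 0.153, 0.0, 0.0]
ft_force: [-3.9, -0.8, 10.3]
grip_width: -0.001
grasp_force: 5.1
```

The force reached 10 N at the same 40 mm stop, so the bar key is down. Rising, then on to the square key.

Call:
play_rows:
  plan: [0,0,0,0,0,-0.02,0,0,0,0,0,0,-0.08,0,0,0,0,0,0,-0.135,0,0,0,0,0,0,-0.145,0,0,0,0,0,0,-0.145,0]

```text
clock: 11.32
position: [0.6377, 0.0939, 0.1992]
ee_rot: [0.988, 0.153, 0.001, 0.0]
ft_force: [1.2, -0.1, -0.5]
grip_width: 0.0
grasp_force: 0.0
```

```bash
python3 s.py .459,-.053,.2
```

```text
11.325 [0.6377 0.0939 0.1992] [ 1.2 -0.1 -0.5] [ 0.24  0.47 -0.62  1.44  0.28  1.31 -1.66] 0.0004365057725946239
.459,-.053,.2 [-0.2147  0.0861 -0.0011]
```

Call:
play_rows:
  plan: [0,0,0,-0.215,0.086,0,0,0,0,0,-0.215,0.086,0,0,0,0,0,-0.215,0.086,0,0,0,0,0,-0.215,0.086,0,0,0,0,0,-0.215,0.086,0,0,0,0,0,-0.215,0.086,0,0,0,0,0,-0.215,0.086,0,0]

```text
clock: 12.2
position: [0.4589, -0.0521, 0.1978]
ee_rot: [0.988, 0.154, -0.0, -0.0]
ft_force: [0.1, 0.4, 0.4]
grip_width: -0.003
grasp_force: 0.0
```

```bash
python3 s.py .459,-.053,.2; python3 w.py .459,-.053,.048 pics/w3.png
```

```text
12.2 [ 0.4589 -0.0521  0.1978] [0.1 0.4 0.4] [ 0.62  0.04 -0.61  1.91  0.03  1.2  -1.26] -0.0030585470339144338
.459,-.053,.2 [-0.0001  0.0009 -0.0022]
[321.9 188.2] [319.7 200.5] 1016 [55 39] [ 0.4465 -0.0547  0.048 ]
```

View pics/w3.png

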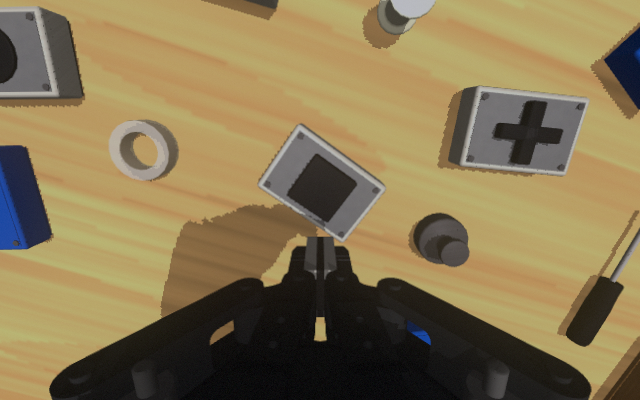

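The wrist view shows the square key centred at (322,187), against a projection of (322,188). The weight at (441,240) and the plus box at (520,130) are well clear. Descending.

Call:
play_rows:
  plan: [0,0,0,0,0,0.05,0,0,0,0,0,0,0.09,0,0,0,0,0,0,0.115,0,0,0,0,0,0,0.126,0,0,0,0,0,0,0.13,0,0,0,0,0,0,0.132,0,0,0,0,0,0,0.132,0]

```text
clock: 13.12
position: [0.4589, -0.0531, 0.0669]
ee_rot: [0.988, 0.153, 0.001, 0.0]
ft_force: [-0.4, 0.2, -0.9]
grip_width: 0.001
grasp_force: 0.0
```

Call:
play_rows:
  plan: [0,0,0,0,0,0.001,0,0,0,0,0,0,0.002,0,0,0,0,0,0,0.003,0,0,0,0,0,0,0.004,0,0,0,0,0,0,0.005,0,0,0,0,0,0,0.006,0,0,0,0,0,0,0.007,0,0,0,0,0,0,0.008,0,0,0,0,0,0,0.009,0,0,0,0,0,0,0.01,0,0,0,0,0,0,0.011,0,0,0,0,0,0,0.012,0,0,0,0,0,0,0.012,0]

```text
clock: 14.75
position: [0.4584, -0.0531, 0.0542]
ee_rot: [0.988, 0.153, 0.0, -0.0]
ft_force: [-0.0, -0.3, -1.1]
grip_width: -0.002
grasp_force: 0.0
```

Call:
play_rows:
  plan: [0,0,0,0,0,0.0005,0,0,0,0,0,0,0.001,0,0,0,0,0,0,0.001,0]

```text
clock: 15.12
position: [0.4585, -0.0531, 0.054]
ee_rot: [0.988, 0.153, -0.0, 0.0]
ft_force: [-5.6, -0.6, 14.2]
grip_width: -0.001
grasp_force: 6.9
```

At the stop with 14 N, so the square key is down. I'll retreat and check.

Call:
play_rows:
  plan: [0,0,0,0,0,-0.02,0,0,0,0,0,0,-0.08,0,0,0,0,0,0,-0.135,0,0,0,0,0,0,-0.19,0,0,0,0,0,0,-0.2,0,0,0,0,0,0,-0.2,0,0,0,0,0,0,-0.2,0]

```text
clock: 16.0
position: [0.4577, -0.0531, 0.2517]
ee_rot: [0.988, 0.153, -0.001, -0.0]
ft_force: [-0.1, 0.8, 0.1]
grip_width: -0.001
grasp_force: 0.0
```

```bash
python3 s.py; python3 - <<'E'
from workcell import viewer
import cv2
cv2.imwrite("pics/end.png",viewer.camera("scene")[:,:,::-1])
a=cv2.imread("pics/scene0.png")[120:320,140:520];b=cv2.imread("pics/end.png")[120:320,140:520]
cv2.imwrite("pics/cmp.png",cv2.resize(cv2.vconcat([a,b]),None,fx=1.5,fy=1.5))
E
```

```text
16.0 [ 0.4577 -0.0531  0.2517] [-0.1  0.8  0.1] [ 0.64 -0.   -0.62  1.83 -0.    1.31 -1.24] -0.0009980085124424707
```

View pics/cmp.png

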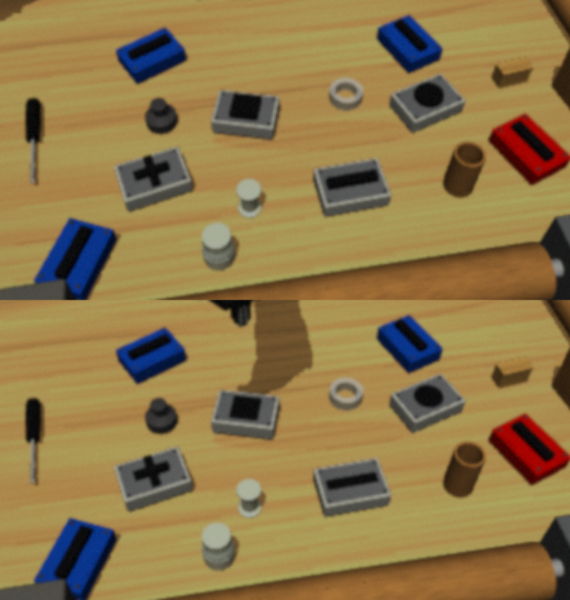

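The before/after comparison (before on top) shows the round (427,397), bar (352,480) and square (245,408) keys lower in their boxes. The plus key at (152,472) is unchanged and nothing has shifted.

```bash
python3 -c "from workcell import manip; print(manip.hand_in())"
```

```text
the job is handed in; nothing more can be done
None
```

I pressed the round, bar and square keys down to their stops in that order (peak reading about 14 N). The plus key and everything else stayed where they were, and the job is handed in with the arm clear; no verdict came back.

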